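# Put the snap setters back with their snaps

## Robot

A 6-joint arm with a two-finger parallel gripper is mounted at the origin on the work surface. World frame = base frame: x ahead of the robot, y to its left, z up, the work surface at z = 0. Lengths are in m, angles in rad, forces in N, time in s.
With the tool pointing down it reaches from about 0.35 to 0.775 m from the base axis. Payload 7.3 kg.
Tool frame: the origin (TCP) lies at the centre of the arm's flange, where the gripper is bolted on; the fingertips stand 178 mm ahead of it and the grasp point (between the pads) lies 159 mm ahead of it (tip_extent is the distance from the TCP to the fingertips, in m); z points along the fingers, y is the line along which they close (so a half turn about z gives the same grasp; the last joint's range is limited). The gripper opens to 92 mm and grips with 3 to 60 N. Pads are 19 mm wide; open, the fingers measure 130 mm over their backs; the gripper's body (75 mm by 190 mm) begins 47 mm behind the grasp point.
Start: joints at [1.022, 0.342, 1.524, -0, 1.275, -0.146], TCP at [0.206, 0.483, 0.405] pointing down, gripper open.
Joint ranges: [-2.53, 2.53], [-0.77, 2.02], [0.04, 2.7], [-1, 4.14], [0.28, 2.66], [-3.11, 3.11]. Speed limits (rad/s): [2.57, 2.57, 3.14, 3.14, 3.14, 3.14].

## Interface

Orientations are given as [roll, pitch, yaw] about the fixed x, y, z axes, in that order (R = Rz(yaw) Ry(pitch) Rx(roll)).
In Python, from cell import * gives the robot as it stands.
- The arm moves only by the tool arm_command, never from a script. Its arguments are lists of equal length, an entry for each row: "xyz": the shift along the world's x, y, z in mm, a list of three; "spin": the turn about the world's z in degrees. In form: {"xyz": [[tx, ty, tz], ...], "spin": [spin, ...]}. A call has 1 to 20 rows; each row shifts and turns the commanded pose from where the row before left it; what a row does not reach is not made up. A row lasts 1/10 s, in which the tool goes at most 50 mm and 8.59 degrees, less where a joint would pass 70% of its speed; a pose out of reach is approached as far as the arm can. A call with a gripper value outside its range is refused whole. "jaw" is the opening, from -1 (shut) to 1 (fully open), set as the call begins (left out, the last holds). The fingers move at their own pace and stop on an object; "squeeze" is the grip in N (left out, the last holds). Time passes only in rows, so rows that do not move let the fingers close. It gives the time, the measured TCP pose, the force, the opening and the grip force at its end, in the units of the state.
- observe(): the state, without advancing time (a new reading comes with each control period).
- read_camera(name): name is "scene" or "top" or "wrist"; returns a dict with "img" (420x560x3 uint8, red, green, blue), "depth" (420x560 float32, m along the optical axis (not along the pixel's ray), 0 where there is no reading), "fx", "fy", "cx", "cy" (pixels), "dist_coeffs" ([k1, k2, p1, p2, k3] as OpenCV has them; the pictures are not rectified), "world_from_camera" (4x4, takes a point from camera to world coordinates). Camera axes: x right, y up, looking along -z (the intrinsics and any distortion apply to the point x, -y, -z); pixel columns grow to the right and rows downward; lengths in m; the calibration is good to about 2 mm. A picture is of the moment at which its call begins.
- hand_in(): hands the job in; it is judged then, once.
The state is a dict: "time": time; "qpos": joint angles; "qvel": joint speeds; "joint_efforts": joint torques, N m; "tool_pos": TCP position; "tool_rot": TCP orientation; "contact_force": force on the tool from outside, world axes, zero at the start; "torque": the same for the moment, N m; "opening": finger opening in m; "grip_force": force on a finger pad.
Only numpy, scipy, OpenCV 4.12 (cv2) and the standard library are available. Lean on these libraries where they do the work, as an engineer would, in place of code of your own. Each camera call takes 0.05 s, during which the arm holds its last target. There are 200 camera calls.

## Task

Four snap setters, told by their coloured caps, have been left standing about the leather bench. Stand each one upright in the empty compartment of the parts tray that holds snaps of the same colour as its cap. The plain dark-wood edge slicker and the dye jar stay standing where they are.

Things in the scene. Friction and masses are not known exactly. Their poses are not given: they have to be found in the camera images.
- setter_red: Loose snap setter with a red cap, upright on the bench, 75 mm tall, 0.1 to 0.15 kg. From the bottom: steel foot 32 mm across (z 0 to 10 mm), steel neck 22 mm across (z 10 to 18), round wooden handle 26 mm across (z 18 to 62, grip it here), red cap 29 mm across (z 62 to 75). Origin: centre of the underside; z is its long axis, up.
- setter_blue: Loose snap setter with a blue cap, upright on the bench, 75 mm tall, 0.1 to 0.15 kg. From the bottom: steel foot 32 mm across (z 0 to 10 mm), steel neck 22 mm across (z 10 to 18), round wooden handle 26 mm across (z 18 to 62, grip it here), blue cap 29 mm across (z 62 to 75). Origin: centre of the underside; z is its long axis, up.
- setter_yellow: Loose snap setter with a yellow cap, upright on the bench, 75 mm tall, 0.1 to 0.15 kg. From the bottom: steel foot 32 mm across (z 0 to 10 mm), steel neck 22 mm across (z 10 to 18), round wooden handle 26 mm across (z 18 to 62, grip it here), yellow cap 29 mm across (z 62 to 75). Origin: centre of the underside; z is its long axis, up.
- setter_green: Loose snap setter with a green cap, upright on the bench, 75 mm tall, 0.1 to 0.15 kg. From the bottom: steel foot 32 mm across (z 0 to 10 mm), steel neck 22 mm across (z 10 to 18), round wooden handle 26 mm across (z 18 to 62, grip it here), green cap 29 mm across (z 62 to 75). Origin: centre of the underside; z is its long axis, up.
- tray_red: Plywood parts tray with small red snaps, fixed to the bench, 113 x 66 mm, walls 3 mm thick, rim 16 mm above the bench. Two compartments: one empty, 60 x 60 mm inside, floor 4 mm above the bench; beside it one full of red snaps. Origin: under the centre of the EMPTY compartment, at bench height; x points towards the snaps (tray spans x -33 to 80, y -33 to 33 mm).
- tray_blue: Plywood parts tray with small blue snaps, fixed to the bench, 113 x 66 mm, walls 3 mm thick, rim 16 mm above the bench. Two compartments: one empty, 60 x 60 mm inside, floor 4 mm above the bench; beside it one full of blue snaps. Origin: under the centre of the EMPTY compartment, at bench height; x points towards the snaps (tray spans x -33 to 80, y -33 to 33 mm).
- tray_yellow: Plywood parts tray with small yellow snaps, fixed to the bench, 113 x 66 mm, walls 3 mm thick, rim 16 mm above the bench. Two compartments: one empty, 60 x 60 mm inside, floor 4 mm above the bench; beside it one full of yellow snaps. Origin: under the centre of the EMPTY compartment, at bench height; x points towards the snaps (tray spans x -33 to 80, y -33 to 33 mm).
- tray_green: Plywood parts tray with small green snaps, fixed to the bench, 113 x 66 mm, walls 3 mm thick, rim 16 mm above the bench. Two compartments: one empty, 60 x 60 mm inside, floor 4 mm above the bench; beside it one full of green snaps. Origin: under the centre of the EMPTY compartment, at bench height; x points towards the snaps (tray spans x -33 to 80, y -33 to 33 mm).
- slicker: Plain dark-wood edge slicker, of the same outline and size as a setter (75 mm tall, 32 mm foot) but all of dark wood, without coloured cap or steel foot; loose, standing upright. Not a setter: it stays where it is. Origin: centre of the underside.
- dye_jar: Closed round jar of amber glass with a blue lid and a paper label, 48 mm across, 62 mm tall, loose, standing upright. Not a setter: it stays where it is. Origin: centre of the underside.

How it is judged:
By the outcome, as a careful person would: the job done as asked, in the order asked, and still so for the second after the job is handed in, with the robot touching nothing.
It also fails if it takes over 112 s, if anything falls off the work surface, if the arm or the gripper's body presses on something with over 40 N, if the wrist force passes 120 N, or if a joint passes its speed limit or range.

## Working session

There is one attempt and no reset: what is moved stays moved. The work goes in short steps, Python scripts to look and compute and a tool call to move; the robot and the scene stay as the last step left them, time stands still between calls to the robot, and variables do not carry over. Pictures are saved under pics/ and viewed, at most 14 in all, crops included, and the job is handed in when it is done.

Besides the shell and the picture viewer there is one more tool, called after "Request:" by a JSON object that holds its "api" and its "payload", one argument or row to a line. arm_command: Moves the arm, as the interface text tells. Its arguments: {"type":"object","properties":{"xyz":{"type":"array","items":{"type":"array","items":{"type":"number"}}},"spin":{"type":"array","items":{"type":"number"}},"jaw":{"type":"number"},"squeeze":{"type":"number"}},"required":["xyz","spin"]}

```bash
mkdir -p pics
cat > h.py <<'E'
from cell import *
import numpy as np, cv2
def snap(n,f):
    c=read_camera(n); cv2.imwrite('pics/'+f+'.png',c['img'][:,:,::-1]); np.save('pics/'+f+'.npy',c,allow_pickle=True); return c
def load(f): return np.load('pics/'+f+'.npy',allow_pickle=True).item()
def rays(c,uv):
    K=np.array([[c['fx'],0,c['cx']],[0,c['fy'],c['cy']],[0,0,1]])
    p=cv2.undistortPoints(np.array(uv,float).reshape(-1,1,2),K,np.array(c['dist_coeffs'],float))[:,0]
    return np.c_[p[:,0],-p[:,1],-np.ones(len(p))]
def world(c,uv):  # by depth
    uv=np.array(uv); r=rays(c,uv); d=c['depth'][uv[:,1].astype(int),uv[:,0].astype(int)]
    T=np.array(c['world_from_camera']); return (r*d[:,None])@T[:3,:3].T+T[:3,3]
def atz(c,uv,z):
    T=np.array(c['world_from_camera']); r=rays(c,uv)@T[:3,:3].T; return T[:3,3]+r*((z-T[2,3])/r[:,2])[:,None]
def cloud(c):
    h,w=c['depth'].shape; v,u=np.mgrid[:h,:w]; return world(c,np.c_[u.ravel(),v.ravel()]).reshape(h,w,3)
E
python3 - <<'E'
from h import *
for n in ('top','scene'):
    c=snap(n,n+'0'); print(n,np.round(c['world_from_camera'],3).tolist(),c['fx'],c['dist_coeffs'],(c['depth']==0).mean())
s=observe(); print(s)
E
```

```text
top [[0.089, 0.976, -0.201, 0.366], [-0.996, 0.086, -0.02, -0.001], [-0.002, 0.202, 0.979, 1.039], [0.0, 0.0, 0.0, 1.0]] 480.58261928278995 [-0.09120288  0.          0.          0.          0.        ] 0.004085884353741497
scene [[0.869, -0.377, 0.321, 0.89], [0.495, 0.636, -0.592, -0.648], [0.019, 0.674, 0.739, 0.825], [0.0, 0.0, 0.0, 1.0]] 501.90160767797437 [-0.11589244  0.          0.          0.          0.        ] 0.003932823129251701
{'time': 0.1, 'qpos': array([ 1.02201181e+00,  3.42650341e-01,  1.52490655e+00,  1.71610390e-05,
        1.27538308e+00, -1.45986779e-01]), 'qvel': array([-0.00107097, -0.00206081, -0.00226819, -0.00072439,  0.00149086,
       -0.00097483]), 'joint_efforts': array([ 2.47099793e-03, -4.32006991e+01, -2.44694299e+01,  7.20273843e-02,
        5.26801986e-02, -4.51194580e-05]), 'tool_pos': array([0.20570783, 0.4828976 , 0.40412091]), 'tool_rot': array([-3.14026206e+00, -2.12228734e-04,  2.73878976e+00]), 'contact_force': array([ 1.12703158, -0.27733897,  0.39794785]), 'torque': array([-0.00487604, -0.00055271, -0.02704597]), 'grip_force': 0.0, 'opening': 0.09160519550420002}
```

View pics/top0.png

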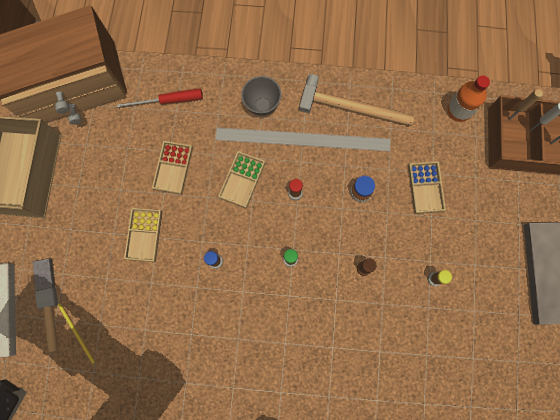

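View pics/scene0.png

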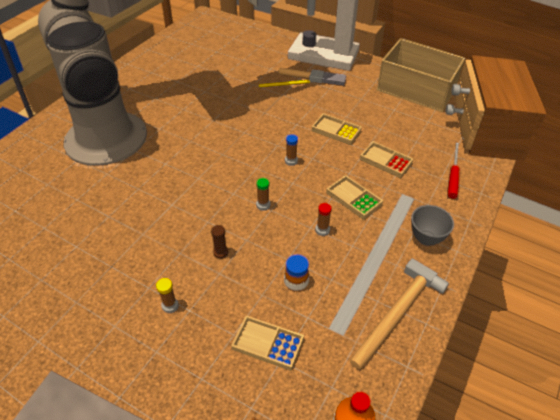

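The top view shows the setters red (296,186), blue (212,258), green (290,257) and yellow (444,277). The slicker is at (367,267) and the jar at (364,187). The empty compartments are red (170,178), green (238,188), yellow (141,246) and blue (428,200). The scene view agrees.

```bash
cat > m.py <<'E'
from h import *
S={'red':((296,186),(324,211)),'blue':((211,258),(292,141)),'green':((290,257),(263,185)),'yellow':((445,277),(165,287)),'slick':((368,266),(218,231)),'jar':((364,187),(297,266))}
t,s=load('top0'),load('scene0'); ct,cs=cloud(t),cloud(s)
for k,(a,b) in S.items():
    g=world(t,[a])[0]
    o=[]
    for c,cl in((t,ct),(s,cs)):
        near=np.hypot(*(cl[...,:2]-g[:2]).transpose(2,0,1))<.04
        zt=np.percentile(cl[near][:,2],98)
        m=near&(cl[...,2]>zt-.006)&(cl[...,2]<zt+.006)
        (cx,cy),r=cv2.minEnclosingCircle(cl[m][:,:2].astype(np.float32))
        v,u=np.nonzero(m); o.append((zt,cx,cy,r,m.sum(),u.mean(),v.mean()))
    # triangulate the cap-top centroids
    T=[np.array(c['world_from_camera']) for c in(t,s)]
    R=[(rays(c,[x[5:7]])@M[:3,:3].T)[0] for c,x,M in zip((t,s),o,T)]
    A=np.c_[R[0],-R[1]]; l=np.linalg.lstsq(A,T[1][:3,3]-T[0][:3,3],rcond=None)[0]
    p=T[0][:3,3]+l[0]*R[0]; q=T[1][:3,3]+l[1]*R[1]
    print(k,[np.round(x[:5],4).tolist() for x in o],'tri',np.round((p+q)/2,4),'gap',np.round(np.linalg.norm(p-q),4))
B={'red':((170,178),(175,154)),'green':((237,189),(247,166)),'yellow':((141,246),(145,219)),'blue':((428,200),(425,174))}
for k,(e,n) in B.items():
    pe,pn=world(t,[e,n]); mid=pe+(pn-pe)/np.linalg.norm(pn-pe)*.0235
    for nm,cl in(('t',ct),('s',cs)):
        m=(np.hypot(*(cl[...,:2]-mid[:2]).transpose(2,0,1))<.074)&(cl[...,2]>.009)&(cl[...,2]<.024)
        P=cl[m]; r=cv2.minAreaRect(P[:,:2].astype(np.float32)*1000); b=cv2.boxPoints(r)/1000
        i=0 if np.linalg.norm(b[1]-b[0])>np.linalg.norm(b[2]-b[1]) else 1
        ax=b[i+1]-b[i]; ax/=np.linalg.norm(ax); ax*=np.sign(ax@(pn-pe)[:2])
        ctr=b.mean(0)-ax*.0235
        fl=cl[np.hypot(*(cl[...,:2]-ctr).transpose(2,0,1))<.02][:,2]
        print(k,nm,np.round(r[1],1),'ctr',np.round(ctr,4),'yaw',np.round(np.degrees(np.arctan2(ax[1],ax[0])),1),'floor',np.round(np.median(fl),4),'rim',np.round(np.percentile(P[:,2],95),4))
bench=ct[300:330,200:400,2]; print('bench',np.median(bench),bench.std())
E
python3 m.py
```

```text
red [[0.0761, 0.6272, 0.0065, 0.0146, 137.0], [0.0765, 0.6267, 0.0052, 0.0149, 125.0]] tri [0.6264 0.0058 0.0729] gap 0.0007
blue [[0.076, 0.4599, 0.165, 0.0143, 150.0], [0.0765, 0.4604, 0.1664, 0.0162, 87.0]] tri [0.4598 0.1649 0.0736] gap 0.0001
green [[0.0758, 0.479, 0.0039, 0.0143, 154.0], [0.0765, 0.4779, 0.0038, 0.015, 109.0]] tri [0.4784 0.0036 0.0734] gap 0.0008
yellow [[0.076, 0.4625, -0.3107, 0.0141, 136.0], [0.0769, 0.4623, -0.3097, 0.0155, 186.0]] tri [ 0.4628 -0.3107  0.0742] gap 0.0007
slick [[0.0761, 0.4734, -0.1563, 0.0146, 158.0], [0.0764, 0.4716, -0.1557, 0.0159, 141.0]] tri [ 0.4731 -0.1563  0.0737] gap 0.0004
jar [[0.0642, 0.6428, -0.1391, 0.0221, 296.0], [0.0641, 0.6411, -0.1398, 0.0223, 345.0]] tri [ 0.6422 -0.1395  0.0612] gap 0.0008
red t [ 69.7 112.9] ctr [0.6378 0.2881] yaw -5.1 floor 0.0033 rim 0.0174
red s [ 74. 114.] ctr [0.6367 0.288 ] yaw -4.9 floor 0.0048 rim 0.0184
green t [ 67.3 114.1] ctr [0.6237 0.1336] yaw -15.7 floor 0.0031 rim 0.018
green s [ 69.6 115.1] ctr [0.6232 0.1338] yaw -16.1 floor 0.0044 rim 0.0181
yellow t [ 68. 115.] ctr [0.4794 0.3291] yaw -0.0 floor 0.0031 rim 0.0177
yellow s [114.4  73.5] ctr [0.4794 0.3299] yaw 0.7 floor 0.0054 rim 0.0189
blue t [113.3  69.4] ctr [ 0.6417 -0.2887] yaw 9.3 floor 0.0032 rim 0.0181
blue s [114.3  68.4] ctr [ 0.64   -0.2878] yaw 8.9 floor 0.0043 rim 0.0184
bench -0.0009557994052777907 0.0696518008711367
```

The two cameras agree to within 2 mm, and all heights match: caps 0.076, rims 0.018, floors about 0.004. Next I check how tall things are around the places and the transport corridor.

Run:
```python
from h import *
P=np.vstack([cloud(load('top0'))[load('top0')['depth']>0],cloud(load('scene0'))[load('scene0')['depth']>0]])
P=P[P[:,2]<.9]
for n,(x,y) in dict(tr=(.637,.288),tg=(.6235,.1337),ty=(.479,.3295),tb=(.641,-.288),red=(.627,.006),blue=(.460,.1655),green=(.4785,.004),yel=(.4626,-.3105)).items():
    m=(abs(P[:,0]-x)<.06)&(abs(P[:,1]-y)<.12); print(n,'max z',P[m][:,2].max().round(3), 'r',np.hypot(x,y).round(3))
for x in np.arange(.3,.9,.05):
    print(round(x,2),[int(1000*P[(abs(P[:,0]-x)<.025)&(abs(P[:,1]-y)<.025)][:,2].max(initial=0)) for y in np.arange(-.5,.56,.05)])
```

```text
tr max z 0.021 r 0.699
tg max z 0.078 r 0.638
ty max z 0.021 r 0.581
tb max z 0.021 r 0.703
red max z 0.079 r 0.627
blue max z 0.078 r 0.489
green max z 0.081 r 0.479
yel max z 0.08 r 0.557
0.3 [5, 5, 5, 6, 4, 5, 4, 5, 4, 5, 5, 5, 5, 6, 6, 6, 5, 6, 4, 11, 24, 21]
0.35 [5, 6, 5, 5, 6, 5, 5, 6, 4, 5, 4, 4, 5, 5, 6, 6, 5, 6, 6, 4, 24, 25]
0.4 [5, 5, 5, 5, 5, 5, 5, 6, 5, 6, 4, 4, 4, 5, 5, 5, 6, 6, 7, 5, 23, 21]
0.45 [32, 5, 6, 13, 79, 4, 5, 77, 4, 5, 80, 7, 4, 78, 76, 6, 21, 19, 5, 4, 7, 21]
0.5 [35, 4, 5, 6, 76, 5, 5, 78, 4, 5, 78, 6, 6, 7, 6, 5, 20, 20, 5, 5, 4, 102]
0.55 [34, 5, 5, 6, 5, 5, 5, 4, 5, 5, 5, 5, 7, 5, 5, 5, 19, 20, 6, 6, 6, 103]
0.6 [33, 5, 5, 16, 19, 20, 5, 64, 20, 5, 78, 5, 20, 20, 15, 21, 21, 16, 7, 4, 4, 104]
0.65 [5, 4, 6, 4, 20, 20, 6, 66, 65, 4, 78, 4, 19, 20, 5, 19, 21, 5, 6, 4, 5, 104]
0.7 [73, 71, 5, 5, 19, 19, 6, 4, 4, 4, 4, 5, 21, 20, 6, 20, 19, 6, 4, 5, 5, 102]
0.75 [73, 73, 5, 5, 6, 5, 6, 6, 6, 8, 6, 6, 6, 7, 5, 5, 5, 5, 4, 4, 128, 151]
0.8 [147, 73, 5, 5, 5, 29, 29, 26, 5, 5, 28, 62, 62, 62, 4, 20, 27, 27, 138, 152, 154, 154]
0.85 [148, 146, 116, 154, 5, 27, 30, 29, 29, 28, 32, 62, 62, 64, 4, 29, 30, 25, 149, 154, 154, 154]
0.9 [68, 70, 2, 143, 5, 4, 7, 5, 5, 22, 28, 4, 56, 5, 5, 4, 6, 5, 4, 154, 154, 154]
```

Request:
{"api": "arm_command", "payload": {
  "xyz": [
    [40,-40,0],
    [40,-40,0],
    [40,-40,0],
    [40,-40,0],
    [35,-40,0],
    [35,-40,0],
    [35,-40,0],
    [35,-40,0],
    [30,-40,0],
    [30,-40,0],
    [30,-40,0],
    [31,-37,0],
    [0,0,0],
    [0,0,0]
  ],
  "spin": [4,4,4,4,4,3,0,0,0,0,0,0,0,0],
  "jaw": 1,
  "squeeze": 25
}}

```text
time: 1.5
tool_pos: [0.6001, 0.0331, 0.4036]
tool_rot: [3.141, -0.002, 3.138]
contact_force: [0.0, 0.5, -0.2]
opening: 0.0918
grip_force: 0.0
```

Request:
{"api": "arm_command", "payload": {
  "xyz": [
    [13,-13,-30],
    [13,-14,-30],
    [0,0,-30],
    [0,0,0],
    [0,0,0]
  ],
  "spin": [0,0,0,0,0]
}}

```text
time: 2.0
tool_pos: [0.6255, 0.0083, 0.3153]
tool_rot: [3.141, -0.001, -3.141]
contact_force: [0.6, -0.4, -0.4]
opening: 0.0918
grip_force: 0.0
```

Run:
```python
from h import *
c=snap('wrist','w1'); s=observe(); print(s['tool_pos'],s['tool_rot'])
cl=cloud(c); h=np.hypot(cl[...,0]-.6266,cl[...,1]-.006)
m=(h<.03)&(abs(cl[...,2]-.076)<.006)&(c['depth']>0); print(m.sum(),cl[m].mean(0),cv2.minEnclosingCircle(cl[m][:,:2].astype(np.float32)))
```

```text
[0.62586824 0.00818369 0.31646928] [ 3.14151227e+00  1.89816564e-03 -3.14149861e+00]
1421 [0.62544991 0.00607807 0.07437141] ((0.6262325048446655, 0.005987299606204033), 0.014402100816369057)
```

View pics/w1.png

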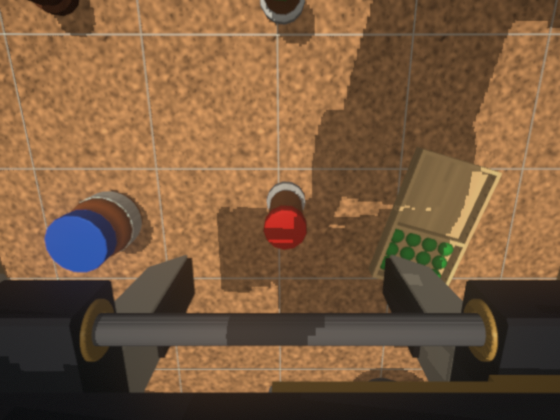

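The wrist view shows the red cap at (286,228), centred between the open fingers. It gives the position as (0.626, 0.006), in agreement with the other cameras. I descend and grasp.

Request:
{"api": "arm_command", "payload": {
  "xyz": [
    [0,-2,-20],
    [0,0,-20],
    [0,0,-20],
    [0,0,-20],
    [0,0,-20],
    [0,0,-16],
    [0,0,0],
    [0,0,0]
  ],
  "spin": [0,0,0,0,0,0,0,0]
}}

```text
time: 2.85
tool_pos: [0.6265, 0.0055, 0.2007]
tool_rot: [-3.141, 0.003, 3.141]
contact_force: [0.4, -0.2, 0.5]
opening: 0.0918
grip_force: 0.0
```

Request:
{"api": "arm_command", "payload": {
  "xyz": [
    [0,0,0],
    [0,0,0],
    [0,0,0],
    [0,0,0],
    [0,0,0],
    [0,0,0],
    [0,0,0],
    [0,0,0]
  ],
  "spin": [0,0,0,0,0,0,0,0],
  "jaw": -1,
  "squeeze": 25
}}

```text
time: 3.65
tool_pos: [0.6259, 0.005, 0.1987]
tool_rot: [3.141, -0.0, 3.14]
contact_force: [-0.6, 0.3, -0.1]
opening: 0.032
grip_force: 0.0
```

Request:
{"api": "arm_command", "payload": {
  "xyz": [
    [0,0,0],
    [0,0,0],
    [0,0,0],
    [0,0,0],
    [0,0,20],
    [0,0,30],
    [0,0,30],
    [0,0,30],
    [0,0,0]
  ],
  "spin": [0,0,0,0,0,0,0,0,0]
}}

```text
time: 4.55
tool_pos: [0.6268, 0.005, 0.3134]
tool_rot: [-3.141, 0.008, 3.14]
contact_force: [0.6, 0.3, -0.8]
opening: 0.0274
grip_force: 25.0
```

Request:
{"api": "arm_command", "payload": {
  "xyz": [
    [1,20,0],
    [1,35,0],
    [1,35,0],
    [1,35,0],
    [2,35,0],
    [2,35,0],
    [1,35,0],
    [1,35,0],
    [0,18,0],
    [0,0,0],
    [0,0,0],
    [0,0,0]
  ],
  "spin": [0,0,0,0,0,0,0,0,0,0,0,0]
}}

```text
time: 5.75
tool_pos: [0.6362, 0.2865, 0.3084]
tool_rot: [-3.141, -0.001, 3.139]
contact_force: [0.1, 0.0, -1.7]
opening: 0.0273
grip_force: 25.0
```

Run:
```python
from h import *
c=snap('wrist','w2'); s=observe(); print(s['tool_pos'],s['tool_rot'],s['contact_force'],s['opening'])
```

```text
[0.63623388 0.28645214 0.30863446] [-3.14112499e+00 -3.86664585e-04  3.13847934e+00] [ 0.57012122 -0.03103927 -1.59436313] 0.02726144561273259
```

View pics/w2.png

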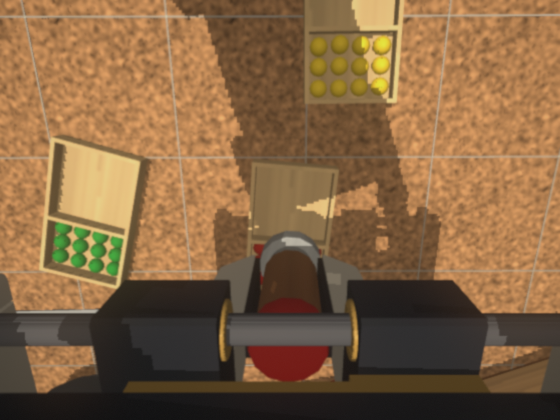

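The red setter hangs upright in the grip at (290,300) over the red tray, with snaps just visible at (258,250). I lower it to just above the floor and release.

Request:
{"api": "arm_command", "payload": {
  "xyz": [
    [0,0,-20],
    [0,0,-25],
    [0,0,-25],
    [0,0,-20],
    [0,0,-8],
    [0,0,-4],
    [0,0,0],
    [0,0,0],
    [0,0,0]
  ],
  "spin": [0,0,0,0,0,0,0,0,0]
}}

```text
time: 6.7
tool_pos: [0.6362, 0.2881, 0.208]
tool_rot: [3.141, 0.002, 3.14]
contact_force: [0.8, -0.1, -2.1]
opening: 0.0273
grip_force: 25.0
```

Request:
{"api": "arm_command", "payload": {
  "xyz": [
    [0,0,-2],
    [0,0,-1],
    [0,0,0],
    [0,0,0]
  ],
  "spin": [0,0,0,0]
}}

```text
time: 7.1
tool_pos: [0.6359, 0.2881, 0.2037]
tool_rot: [3.142, -0.0, 3.14]
contact_force: [-0.6, 0.3, -2.1]
opening: 0.0272
grip_force: 25.0
```

Request:
{"api": "arm_command", "payload": {
  "xyz": [
    [0,0,-1],
    [0,0,0],
    [0,0,0]
  ],
  "spin": [0,0,0]
}}

```text
time: 7.4
tool_pos: [0.6359, 0.2881, 0.2027]
tool_rot: [3.141, 0.0, 3.14]
contact_force: [-0.2, 0.1, -0.8]
opening: 0.0273
grip_force: 25.0
```

Request:
{"api": "arm_command", "payload": {
  "xyz": [
    [0,0,0],
    [0,0,0],
    [0,0,0],
    [0,0,0],
    [0,0,0],
    [0,0,0],
    [0,0,0],
    [0,0,0],
    [0,0,20],
    [0,0,30],
    [0,0,30],
    [0,0,30],
    [0,0,0]
  ],
  "spin": [0,0,0,0,0,0,0,0,0,0,0,0,0],
  "jaw": 1
}}

```text
time: 8.7
tool_pos: [0.6367, 0.2884, 0.3184]
tool_rot: [3.139, 0.009, 3.14]
contact_force: [0.4, 0.0, 0.3]
opening: 0.0918
grip_force: 0.0
```

Request:
{"api": "arm_command", "payload": {
  "xyz": [
    [-20,-14,0],
    [-30,-21,0],
    [-35,-24,0],
    [-35,-24,0],
    [-35,-24,0],
    [-22,-15,0],
    [0,0,0],
    [0,0,0],
    [0,0,0]
  ],
  "spin": [0,0,0,0,0,0,0,0,0]
}}

```text
time: 9.6
tool_pos: [0.4597, 0.1664, 0.3127]
tool_rot: [3.141, 0.001, 3.14]
contact_force: [0.5, 0.1, -0.2]
opening: 0.0916
grip_force: 0.0
```

```bash
cat > w.py <<'E'
from h import *
import sys
x,y=map(float,sys.argv[1:3]); c=read_camera('wrist'); s=observe(); cl=cloud(c)
m=(np.hypot(cl[...,0]-x,cl[...,1]-y)<.03)&(abs(cl[...,2]-.076)<.006)&(c['depth']>0)
(a,b),r=cv2.minEnclosingCircle(cl[m][:,:2].astype(np.float32)); print(m.sum(),'cap',round(a,4),round(b,4),r,'rgb',c['img'][m].mean(0).round())
p=s['tool_pos']; print('tcp',p.round(4),'shift mm',((np.array([a,b,.199])-p)*1000).round(1))
E
python3 w.py .46 .1655
```

```text
1462 cap 0.4597 0.1656 0.014541948214173317 rgb [ 45.  57. 102.]
tcp [0.4597 0.1665 0.3126] shift mm [  -0.    -0.9 -113.6]
```

Request:
{"api": "arm_command", "payload": {
  "xyz": [
    [0,-1,-20],
    [0,0,-25],
    [0,0,-25],
    [0,0,-25],
    [0,0,-12],
    [0,0,-6],
    [0,0,0],
    [0,0,0],
    [0,0,0]
  ],
  "spin": [0,0,0,0,0,0,0,0,0]
}}

```text
time: 10.55
tool_pos: [0.4593, 0.1652, 0.2007]
tool_rot: [3.141, 0.002, 3.14]
contact_force: [0.1, -0.6, 1.1]
opening: 0.0919
grip_force: 0.0
```

Request:
{"api": "arm_command", "payload": {
  "xyz": [
    [0,0,0],
    [0,0,0],
    [0,0,0],
    [0,0,0],
    [0,0,0],
    [0,0,0],
    [0,0,0],
    [0,0,0],
    [0,0,0],
    [0,0,0],
    [0,0,0],
    [0,0,0]
  ],
  "spin": [0,0,0,0,0,0,0,0,0,0,0,0],
  "jaw": -1
}}

```text
time: 11.75
tool_pos: [0.4589, 0.1651, 0.1997]
tool_rot: [3.141, -0.0, 3.14]
contact_force: [0.4, 0.1, 0.1]
opening: 0.0277
grip_force: 25.0
```

Request:
{"api": "arm_command", "payload": {
  "xyz": [
    [0,0,20],
    [0,0,30],
    [0,0,35],
    [0,0,35],
    [6,-18,0],
    [14,-35,0],
    [14,-35,0],
    [14,-35,0],
    [14,-35,0],
    [14,-35,0],
    [14,-35,0],
    [14,-35,0],
    [14,-35,0],
    [14,-35,0],
    [14,-35,0],
    [14,-35,0],
    [14,-35,0],
    [8,-15,0],
    [0,0,0],
    [0,0,0]
  ],
  "spin": [0,0,0,0,0,0,0,0,0,0,0,0,0,0,0,0,0,0,0,0]
}}

```text
time: 13.75
tool_pos: [0.6406, -0.2876, 0.3188]
tool_rot: [3.14, -0.002, 3.14]
contact_force: [-0.1, 0.7, -1.3]
opening: 0.0275
grip_force: 25.0
```

Request:
{"api": "arm_command", "payload": {
  "xyz": [
    [0,0,-20],
    [0,0,-25],
    [0,0,-25],
    [0,0,-25],
    [0,0,-10],
    [0,0,-7],
    [0,0,0],
    [0,0,0],
    [0,0,0],
    [0,0,0]
  ],
  "spin": [0,0,0,0,0,0,0,0,0,0]
}}

```text
time: 14.75
tool_pos: [0.6411, -0.2881, 0.2089]
tool_rot: [-3.141, 0.002, 3.14]
contact_force: [-0.1, 0.3, -1.1]
opening: 0.0276
grip_force: 25.0
```

Request:
{"api": "arm_command", "payload": {
  "xyz": [
    [0,0,-2],
    [0,0,-2],
    [0,0,0],
    [0,0,0],
    [0,0,0]
  ],
  "spin": [0,0,0,0,0]
}}

```text
time: 15.25
tool_pos: [0.6409, -0.288, 0.2038]
tool_rot: [3.142, 0.0, 3.14]
contact_force: [0.3, -0.9, -0.0]
opening: 0.0273
grip_force: 25.0
```

Force has gone to zero, so the setter rests on the floor. I release, lift and go on to yellow (−178, −22).

Request:
{"api": "arm_command", "payload": {
  "xyz": [
    [0,0,0],
    [0,0,0],
    [0,0,0],
    [0,0,0],
    [0,0,0],
    [0,0,0],
    [0,0,0],
    [0,0,0],
    [0,0,20],
    [0,0,30],
    [0,0,30],
    [0,0,30],
    [-20,-4,0],
    [-35,-4,0],
    [-35,-4,0],
    [-35,-4,0],
    [-35,-4,0],
    [-18,-2,0],
    [0,0,0],
    [0,0,0]
  ],
  "spin": [0,0,0,0,0,0,0,0,0,0,0,0,0,0,0,0,0,0,0,0],
  "jaw": 1
}}

```text
time: 17.25
tool_pos: [0.4632, -0.3102, 0.3142]
tool_rot: [-3.141, 0.001, 3.14]
contact_force: [1.5, 0.5, -0.5]
opening: 0.0916
grip_force: 0.0
```

```bash
python3 w.py .4626 -.3105
```

```text
1446 cap 0.4629 -0.3107 0.014534901827573776 rgb [170. 157.  43.]
tcp [ 0.4636 -0.3101  0.3141] shift mm [  -0.7   -0.6 -115.1]
```

Request:
{"api": "arm_command", "payload": {
  "xyz": [
    [-1,-1,-20],
    [0,0,-25],
    [0,0,-25],
    [0,0,-25],
    [0,0,-12],
    [0,0,-7],
    [0,0,0],
    [0,0,0],
    [0,0,0]
  ],
  "spin": [0,0,0,0,0,0,0,0,0]
}}

```text
time: 18.2
tool_pos: [0.4623, -0.3112, 0.2008]
tool_rot: [-3.14, 0.002, 3.14]
contact_force: [-1.0, 0.5, -0.0]
opening: 0.0918
grip_force: 0.0
```

Request:
{"api": "arm_command", "payload": {
  "xyz": [
    [0,0,0],
    [0,0,0],
    [0,0,0],
    [0,0,0],
    [0,0,0],
    [0,0,0],
    [0,0,0],
    [0,0,0],
    [0,0,0],
    [0,0,0],
    [0,0,0],
    [0,0,0]
  ],
  "spin": [0,0,0,0,0,0,0,0,0,0,0,0],
  "jaw": -1
}}

```text
time: 19.4
tool_pos: [0.4619, -0.3109, 0.1997]
tool_rot: [3.141, -0.0, 3.14]
contact_force: [0.3, -0.0, 0.1]
opening: 0.0276
grip_force: 25.0
```

Request:
{"api": "arm_command", "payload": {
  "xyz": [
    [0,0,20],
    [0,0,30],
    [0,0,35],
    [0,0,35],
    [0,20,0],
    [1,40,0],
    [1,40,0],
    [1,40,0],
    [1,40,0],
    [1,40,0],
    [1,40,0],
    [1,40,0],
    [1,40,0],
    [1,40,0],
    [1,40,0],
    [1,40,0],
    [1,40,0],
    [1,40,0]
  ],
  "spin": [0,0,0,0,0,0,0,0,0,0,0,0,0,0,0,0,0,0]
}}

```text
time: 21.2
tool_pos: [0.4746, 0.2307, 0.3196]
tool_rot: [-3.141, -0.0, 3.14]
contact_force: [0.2, -0.4, -1.3]
opening: 0.0274
grip_force: 25.0
```

Request:
{"api": "arm_command", "payload": {
  "xyz": [
    [1,40,0],
    [2,40,0],
    [1,20,0],
    [0,0,0],
    [0,0,0],
    [0,0,0]
  ],
  "spin": [0,0,0,0,0,0]
}}

```text
time: 21.8
tool_pos: [0.4789, 0.328, 0.3195]
tool_rot: [-3.141, -0.001, 3.139]
contact_force: [-0.4, 0.4, -1.3]
opening: 0.0274
grip_force: 25.0
```

Request:
{"api": "arm_command", "payload": {
  "xyz": [
    [0,1,-20],
    [0,0,-25],
    [0,0,-25],
    [0,0,-25],
    [0,0,-10],
    [0,0,-6],
    [0,0,-2],
    [0,0,0],
    [0,0,0],
    [0,0,0]
  ],
  "spin": [0,0,0,0,0,0,0,0,0,0]
}}

```text
time: 22.8
tool_pos: [0.4791, 0.3302, 0.2076]
tool_rot: [3.141, 0.001, 3.14]
contact_force: [0.5, -0.4, -1.8]
opening: 0.0274
grip_force: 25.0
```

Request:
{"api": "arm_command", "payload": {
  "xyz": [
    [0,0,-2],
    [0,0,-1],
    [0,0,0],
    [0,0,0],
    [0,0,0]
  ],
  "spin": [0,0,0,0,0]
}}

```text
time: 23.3
tool_pos: [0.4789, 0.3301, 0.2037]
tool_rot: [3.141, -0.0, 3.14]
contact_force: [-0.1, 0.6, -1.2]
opening: 0.0275
grip_force: 25.0
```

Within about 1 mm of the floor. I release, lift and go to green (0, −326).

Request:
{"api": "arm_command", "payload": {
  "xyz": [
    [0,0,-1],
    [0,0,0],
    [0,0,0]
  ],
  "spin": [0,0,0]
}}

```text
time: 23.6
tool_pos: [0.4791, 0.3302, 0.2037]
tool_rot: [3.141, 0.001, 3.14]
contact_force: [-0.5, -0.3, 6.4]
opening: 0.0275
grip_force: 25.0
```

Request:
{"api": "arm_command", "payload": {
  "xyz": [
    [0,0,0],
    [0,0,0],
    [0,0,0],
    [0,0,0],
    [0,0,0],
    [0,0,0],
    [0,0,0],
    [0,0,0],
    [0,0,20],
    [0,0,30],
    [0,0,30],
    [0,0,30],
    [0,-20,0],
    [0,-40,0],
    [0,-40,0],
    [0,-40,0],
    [0,-40,0],
    [0,-40,0],
    [0,-40,0],
    [0,-40,0]
  ],
  "spin": [0,0,0,0,0,0,0,0,0,0,0,0,0,0,0,0,0,0,0,0],
  "jaw": 1
}}

```text
time: 25.6
tool_pos: [0.4786, 0.0285, 0.3129]
tool_rot: [3.142, 0.0, 3.14]
contact_force: [0.2, -0.1, 0.1]
opening: 0.0916
grip_force: 0.0
```

Request:
{"api": "arm_command", "payload": {
  "xyz": [
    [0,-26,0],
    [0,0,0],
    [0,0,0],
    [0,0,0]
  ],
  "spin": [0,0,0,0]
}}

```text
time: 26.0
tool_pos: [0.4788, 0.0049, 0.3127]
tool_rot: [3.141, -0.0, 3.141]
contact_force: [0.3, -0.5, -1.4]
opening: 0.0921
grip_force: 0.0
```

```bash
python3 w.py .4785 .0038
```

```text
1461 cap 0.4786 0.0039 0.014545056968927383 rgb [ 54. 128.  50.]
tcp [0.4788 0.0051 0.3127] shift mm [  -0.2   -1.1 -113.7]
```

Request:
{"api": "arm_command", "payload": {
  "xyz": [
    [0,-1,-20],
    [0,0,-25],
    [0,0,-25],
    [0,0,-25],
    [0,0,-12],
    [0,0,-6],
    [0,0,0],
    [0,0,0],
    [0,0,0]
  ],
  "spin": [0,0,0,0,0,0,0,0,0]
}}

```text
time: 26.95
tool_pos: [0.4792, 0.0032, 0.2005]
tool_rot: [-3.141, 0.002, 3.141]
contact_force: [-0.1, -0.1, -0.1]
opening: 0.0917
grip_force: 0.0
```

Request:
{"api": "arm_command", "payload": {
  "xyz": [
    [0,0,0],
    [0,0,0],
    [0,0,0],
    [0,0,0],
    [0,0,0],
    [0,0,0],
    [0,0,0],
    [0,0,0],
    [0,0,0],
    [0,0,0],
    [0,0,0],
    [0,0,0]
  ],
  "spin": [0,0,0,0,0,0,0,0,0,0,0,0],
  "jaw": -1
}}

```text
time: 28.15
tool_pos: [0.4789, 0.0031, 0.1997]
tool_rot: [3.141, -0.0, 3.14]
contact_force: [0.7, 1.5, 0.3]
opening: 0.0274
grip_force: 25.0
```

Request:
{"api": "arm_command", "payload": {
  "xyz": [
    [0,0,20],
    [0,0,30],
    [0,0,35],
    [0,0,35],
    [20,18,0],
    [34,30,0],
    [35,31,0],
    [35,31,0],
    [21,20,0],
    [0,0,0],
    [0,0,0],
    [0,0,0]
  ],
  "spin": [0,0,0,0,0,0,0,0,0,0,0,0]
}}

```text
time: 29.35
tool_pos: [0.6232, 0.1324, 0.3194]
tool_rot: [-3.141, -0.002, 3.14]
contact_force: [0.3, -1.0, -1.9]
opening: 0.0279
grip_force: 25.0
```

Request:
{"api": "arm_command", "payload": {
  "xyz": [
    [0,1,-20],
    [0,0,-25],
    [0,0,-25],
    [0,0,-25],
    [0,0,-10],
    [0,0,-6],
    [0,0,-2],
    [0,0,0],
    [0,0,0],
    [0,0,0]
  ],
  "spin": [0,0,0,0,0,0,0,0,0,0]
}}

```text
time: 30.35
tool_pos: [0.6241, 0.1341, 0.2077]
tool_rot: [3.141, 0.002, 3.14]
contact_force: [0.5, 0.2, -1.1]
opening: 0.0271
grip_force: 25.0
```

Request:
{"api": "arm_command", "payload": {
  "xyz": [
    [0,0,-1],
    [0,0,-1],
    [0,0,0],
    [0,0,0],
    [0,0,0]
  ],
  "spin": [0,0,0,0,0]
}}

```text
time: 30.85
tool_pos: [0.6239, 0.1341, 0.2047]
tool_rot: [3.142, -0.0, 3.14]
contact_force: [0.6, 0.3, -1.3]
opening: 0.0274
grip_force: 25.0
```

Request:
{"api": "arm_command", "payload": {
  "xyz": [
    [0,0,-1],
    [0,0,0],
    [0,0,0]
  ],
  "spin": [0,0,0]
}}

```text
time: 31.15
tool_pos: [0.6239, 0.1341, 0.2038]
tool_rot: [3.141, 0.0, 3.14]
contact_force: [-0.4, 0.8, -1.1]
opening: 0.0278
grip_force: 25.0
```

Request:
{"api": "arm_command", "payload": {
  "xyz": [
    [0,0,0],
    [0,0,0],
    [0,0,0],
    [0,0,0],
    [0,0,0],
    [0,0,0],
    [0,0,0],
    [0,0,0],
    [0,0,20],
    [0,0,30],
    [0,0,40],
    [0,0,40],
    [-20,0,20],
    [-40,0,0],
    [-40,0,0],
    [-40,0,0],
    [-40,0,0],
    [0,0,0],
    [0,0,0],
    [0,0,0]
  ],
  "spin": [0,0,0,0,0,0,0,0,0,0,0,0,0,0,0,0,0,0,0,0],
  "jaw": 1
}}

```text
time: 33.15
tool_pos: [0.4449, 0.1341, 0.3542]
tool_rot: [3.141, 0.002, 3.14]
contact_force: [-0.0, -0.1, -0.1]
opening: 0.0917
grip_force: 0.0
```

Run:
```python
from h import *
for n in ('top','scene'): snap(n,n+'1')
t,s=load('top1'),load('scene1'); ct,cs=cloud(t),cloud(s)
for k,x,y in(('red',.6373,.288),('blue',.641,-.288),('yellow',.4794,.3295),('green',.6235,.1337),('slick',.473,-.156),('jar',.642,-.1395)):
    for cl,c in((ct,t),(cs,s)):
        m=(np.hypot(cl[...,0]-x,cl[...,1]-y)<.035)&(cl[...,2]>(.055 if k=='jar' else .07))&(cl[...,2]<.1)
        if m.any(): print(k,m.sum(),cl[m].mean(0).round(4),c['img'][m].mean(0).round())
        else: print(k,'not seen')
```

```text
red 141 [0.6351 0.2875 0.0775] [175.  55.  45.]
red 100 [0.6368 0.2854 0.0788] [189.  23.   9.]
blue 149 [ 0.6408 -0.2871  0.0774] [ 62.  90. 153.]
blue 233 [ 0.6421 -0.2892  0.0787] [ 40.  89. 171.]
yellow not seen
yellow 83 [0.4816 0.3269 0.0778] [213. 186.   1.]
green 151 [0.6229 0.1345 0.078 ] [ 69. 147.  67.]
green 124 [0.6248 0.1317 0.0778] [ 20. 142.  22.]
slick 156 [ 0.4735 -0.156   0.0739] [96. 64. 43.]
slick 147 [ 0.4736 -0.1573  0.0746] [97. 53. 25.]
jar 323 [ 0.6419 -0.139   0.0612] [ 65.  96. 164.]
jar 370 [ 0.6424 -0.1412  0.0617] [ 25.  87. 178.]
```

View pics/scene1.png

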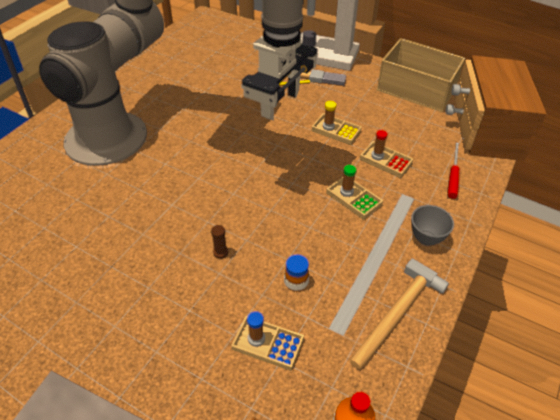

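View pics/top1.png

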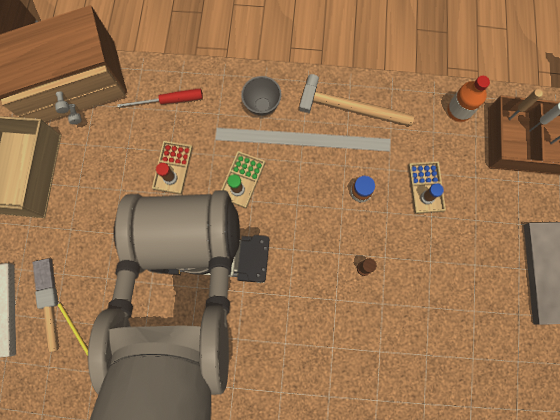

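Both views show all four setters upright in their matching trays: in the scene view, yellow (330,115), red (381,145), green (348,180) and blue (256,328). The slicker (219,241) and jar (297,272) have not moved, and the arm is clear.

```bash
python3 -c "
from cell import *
print(hand_in())"
```

```text
the job is handed in; nothing more can be done
None
```

All four setters stand upright in the tray compartments matching their caps, the slicker and dye jar are where they were, and the job was handed in at about 33 s on the robot clock.

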